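# Serve a sweet to a patient in the handled dish

### The arm

A 6-joint arm with a two-finger parallel gripper is mounted at the origin on the work surface. World frame = base frame: x ahead of the robot, y to its left, z up, the work surface at z = 0. Lengths are in mm, angles in degrees, forces in N, time in s.
With the tool pointing down it reaches from about 300 to 850 mm from the base axis. Payload 4.2 kg.
Tool frame: the origin (TCP) lies midway between the tips of the shut fingers; the grasp point (between the pads) lies 19 mm behind it (env.grasp_offset is the distance from the TCP to the grasp point, in mm); z points along the fingers, y is the line along which they close (so a half turn about z gives the same grasp; the last joint's range is limited). The gripper opens to 91 mm and grips with 3 to 60 N. Pads are 32 mm wide; open, the fingers measure 118 mm over their backs; the gripper's body (76 mm by 178 mm) begins 60 mm behind the grasp point.
Start: joints at [-68.239, 18.312, 89.639, -0, 72.044, -1.146], TCP at [223.814, -529.67, 213.976] pointing down, gripper open.
Joint ranges: [-177.97, 177.97], [-48.28, 115.42], [12.27, 149.76], [-77.06, 257.06], [2.81, 150.46], [-146.56, 146.56]. Speed limits (degrees/s): [147.25, 147.25, 180, 180, 180, 180].

### API

Orientations are given as [roll, pitch, yaw] about the fixed x, y, z axes, in that order (R = Rz(yaw) Ry(pitch) Rx(roll)).
In Python, from workcell import env, optics gives the robot as it stands. The module is installed in compiled form; this text tells all that it offers.
- The arm moves only by the tool send_rows, never from a script. Its argument "targets" is a list that holds one entry, the list of rows, each a list of 7 numbers: the turn, a rotation vector about the world's x, y, z scaled (see below), then the shift along the world's x, y, z scaled (see below), then the closure, from -1 (fully open) to 1 (shut). In form: [[[rx, ry, rz, x, y, z, gripper], ...]]. A call has 1 to 12 rows; each row shifts and turns the commanded pose from where the row before left it; what a row does not reach is not made up. The controller multiplies each number of a shift by 0.2 m and each number of a turn by pi/2 rad. A row lasts 1/10 s, in which the tool goes at most 50 mm and 8.59 degrees, less where a joint would pass 70% of its speed; a pose out of reach is approached as far as the arm can. A call with a number of a shift or a turn outside -1 to 1 is refused whole. A call with a gripper value outside its range is refused whole. The fingers move at their own pace and stop on an object; "grip_force" is the grip in N (left out, the last holds). Time passes only in rows, so rows that do not move let the fingers close. It gives the time, the measured TCP pose, the force, the opening and the grip force at its end, in the units of the state.
- env.state(): the state, without advancing time (a new reading comes with each control period).
- optics.grab_frame(name): name is "scene" or "top"; returns (picture, depth): 420x560x3 uint8, red, green, blue; 420x560 float32, mm along the optical axis (not along the pixel's ray), 0 where there is no reading.
- optics.camera_info(name): a dict with "camera_matrix" (3x3 intrinsics, pixels), "R" (3x3) and "t" (3): a world point X has camera coordinates R X + t. Camera axes: x right, y down, z forward; pixel columns grow to the right and rows downward; lengths in mm; the calibration is good to about 2 mm. A picture is of the moment at which its call begins. camera_info takes no time and is no camera call.
- env.job_done(): hands the job in; it is judged then, once.
Trained networks look in the newest picture that a camera, given by its name, has taken for a name from the list of things; names that differ only in an ending like _2 or _b are one class to them, and where a whole thing is asked for, a point or a joint stands for the part that bears it (a point fixed in the world has none). Each returns a list of dicts, best first, with "conf" (0 to 1); they miss things now and then, are a little off and sometimes report something else, mostly with a low value. They report only what shows in the picture. A call takes as long as a camera call. They do not tell look-alikes from the thing itself.
- optics.silhouettes(camera, name): "mask" (420x560 bool, what is visible of it) and "at" ([column, row] in pixels, amid what is visible of it).
- optics.place_of(camera, name): "at" ([column, row] in pixels: a listed point, or the origin of a listed thing).
The state is a dict: "time_s": time; "qpos": joint angles; "qvel": joint speeds; "effort": joint torques, N m; "ee_pos": TCP position; "ee_rot": TCP orientation; "force": force on the tool from outside, world axes, zero at the start; "torque": the same for the moment, N m; "gripper_width": finger opening in mm; "gripper_force": force on a finger pad.
Only numpy, scipy, OpenCV 4.12 (cv2) and the standard library are available. Lean on these libraries where they do the work, as an engineer would, in place of code of your own. Each camera call takes 0.05 s, during which the arm holds its last target. There are 200 camera calls.

### The job

Press the plunger of the sweet dispenser on the clinic counter right down to its stop, so that one ball-shaped sweet rolls down the chute and settles in the steel dish. Then take the dish by its arched handle, lift it level at least 10 cm clear of the counter, and only then turn it a quarter turn, either way, so that the handle stands in line with the chute instead of across it; keep the sweet in the middle of the dish all the while. Finish still holding the dish up there, still and level, touching nothing else, and leave the other things on the counter where they are.

Things in the scene. Friction and masses are not known exactly. Their poses are not given: they have to be found in the camera images.
- dispenser: Fixed white sweet dispenser. Origin on the counter under its plunger; -x points down the chute to the dish (roughly world +y, +-23 degrees), z up. Housing x -20 to 42, y -35 to 35, 120 mm high; behind it a clear jar of sweets, axis x 74, 74 mm wide, top at 175 mm. Steel chute 37 mm wide, sloping 16 degrees down, ends at x -55 mm, floor 34 mm above the counter, walls 14 mm higher.
- plunger_top (a point): Centre of the flat top of the dispenser's round steel plunger head: 32 mm wide, 8 mm thick, 155 mm above the counter when up, 27 mm above the housing's top below it. Press straight down. A gate moves with it and lets the sweet go only close to the stop: hold it down about 1 s; the sweet is at rest in the dish within about 3 s.
- plunger (a joint): Travel of the plunger in m: 0 up, 0.020 fully down at its stop; it springs back up. 3 N starts it, 8 N hold it at the stop.
- dish: Loose round steel dish, 123 mm wide, rim 32 mm high, 0.13 to 0.25 kg; origin at centre of underside, z up. Inside a shallow cone (15 degrees, steeper at the rim). Arched handle in its y-z plane, from rim to rim along y, open at the x sides. Starts at the chute's end (5 mm gap), centre 125 mm from the dispenser's origin, arch across the chute (dish y along dispenser y within 4 degrees).
- dish_handle (a point): Centre of the flat bar on top of the arched handle: 10 mm thick along the dish's x (grip it across that), 46 mm long along the dish's y, 14 mm high, its centre 112 mm above the dish's underside and over the dish's centre.
- dish_floor (a point): Lowest point of the inside of the dish, at its centre, 8 mm above the underside.
- ball_center (a point): Centre of the white hard sweet, a 25 mm ball of 13 g. It starts in the dispenser behind the gate; resting in the middle of the dish its centre is 13 mm above dish_floor.
- tape_roll: Bystander: white roll of tape, 60 mm across, 18 mm high, lying flat beside the dispenser. Origin at the centre of its underside.
- carton: Bystander: cardboard vial carton 52 x 40 x 46 mm beside the chute. Origin at the centre of its underside.
- steel_bowl: Bystander: small steel bowl without a handle, 84 mm across, 36 mm high. Origin at the centre of its underside.
- syringe_tray: Bystander: steel tray 150 x 240 x 20 mm with syringes, to the robot's left. Origin at the centre of its underside.
- pump_bottle: Bystander: white pump bottle, 60 mm across, 175 mm high, to the left at the back; not the plunger to press. Origin at the centre of its underside.
- swab_tub: Bystander: white tub with blue lid, 100 mm across, 89 mm high, to the left at the back. Origin at the centre of its underside.
Mind the look-alikes: they are no part of the job. What is shaped like the dish but red or yellow is not meant.

How it is judged:
By the outcome, as a careful person would: the job done as asked, in the order asked, and still so for the second after the job is handed in, while the arm keeps its last pose, push and grip.
It also fails if it takes over 59 s, if anything falls off the work surface, if the arm or the gripper's body presses on something with over 40 N, if the wrist force passes 120 N, or if a joint passes its speed limit or range.

## Working session

There is one attempt and no reset: what is moved stays moved. The work goes in short steps, Python scripts to look and compute and a tool call to move; the robot and the scene stay as the last step left them, time stands still between calls to the robot, and variables do not carry over. Pictures are saved under pics/ and viewed, at most 10 in all, crops included, and the job is handed in when it is done.

Besides the shell and the picture viewer there is one more tool, called after "Emit:" as name([rows], argument=value, ...), one row to a line, values as JSON. send_rows: Moves the arm, as the interface text tells. Its arguments: {"type":"object","properties":{"targets":{"type":"array"},"grip_force":{"type":"number"}},"required":["targets"]}

```bash
mkdir -p pics; cat > h.py <<'E'
import numpy as np, cv2
from workcell import env, optics
def save(im,n): cv2.imwrite('pics/'+n,im[:,:,::-1])
def ray(cam,px):
    c=optics.camera_info(cam);K=np.array(c['camera_matrix']);R=np.array(c['R']);t=np.array(c['t']).ravel()
    d=np.linalg.solve(K,[px[0],px[1],1.]); return -R.T@t, R.T@d
def at_z(cam,px,z):
    o,d=ray(cam,px); return o+d*(z-o[2])/d[2]
def at_d(cam,px,dep):
    o,d=ray(cam,px); return o+d*dep
E
python3 - <<'E'
from h import *
np.set_printoptions(precision=1,suppress=True)
f={}
for c in('scene','top'):
    im,d=optics.grab_frame(c);f[c]=(im,d);save(im,c+'0.png')
Z={'plunger_top':155,'dish_handle':112,'dish':0,'dispenser':0}
for c in('scene','top'):
    print(c,ray(c,(280,210)))
    for n,z in Z.items():
        for r in optics.place_of(c,n)[:4]:
            u,v=np.round(r['at']).astype(int); dep=f[c][1][min(v,419),min(u,559)]
            print(n,round(r['conf'],2),r['at'],at_z(c,r['at'],z),at_d(c,r['at'],dep))
print(env.state())
a=f['scene'][0];b=f['top'][0]
E
```

```text
scene (array([ 902.8, -508.2,  830.2]), array([-0.4,  0.6, -0.7]))
plunger_top 0.54 [240.5, 238.0] [ 516.3 -102.3  155. ] [ 517.2 -103.2  156.5]
dish_handle 0.74 [126.0, 301.6] [ 399.1 -319.7  112. ] [ 400.5 -320.2  114.1]
dish_handle 0.7 [246.4, 148.0] [318.3 179.9 112. ] [317.2 181.2 110.6]
dish_handle 0.64 [267.1, 211.5] [496.5  18.7 112. ] [500.3  13.8 118.7]
dish 0.88 [271.0, 239.6] [495.6  27.2   0. ] [500.9  20.2  10.8]
dish 0.8 [144.2, 326.8] [ 400.  -312.3    0. ] [ 407.9 -315.4   13.2]
dish 0.72 [406.7, 174.4] [691.9 431.9  -0. ] [701.4 389.6  37.3]
dish 0.69 [247.2, 181.2] [318.3 167.7   0. ] [329.3 155.   15.6]
dispenser 0.82 [243.2, 282.2] [ 511.8 -110.5    0. ] [ 547.3 -146.6   75.3]
top (array([ 372.5,   69.3, 1122.9]), array([ 0.1, -0. , -1. ]))
plunger_top 0.67 [347.5, 200.5] [ 509.8 -115.5  155. ] [ 509.6 -115.3  156.3]
dish_handle 0.85 [222.7, 287.4] [306.9 171.3 112. ] [300.5 181.2  13.3]
dish_handle 0.83 [293.5, 206.3] [500.    6.7 112. ] [512.7   0.5  11.7]
dish_handle 0.83 [427.1, 251.8] [ 395.  -312.8  112. ] [ 395.  -313.6  110. ]
dish 0.96 [227.1, 282.9] [311.2 171.5   0. ] [317.8 160.5 119.9]
dish 0.67 [413.0, 249.6] [ 402.8 -317.7    0. ] [ 402.6 -314.4    9.6]
dish 0.57 [290.6, 211.8] [499.3   7.4   0. ] [485.8  14.  119.8]
dispenser 0.77 [336.5, 205.8] [ 517.1 -115.4    0. ] [501.4 -95.3 121.9]
{'time_s': 0.5, 'qpos': array([-68.2,  18.3,  89.6,   0. ,  72. ,  -1.1]), 'qvel': array([ 0.1, -0. , -0.1, -0.1,  0.1,  0.1]), 'effort': array([ -0. , -41.2, -23.2,   0.1,   0. ,  -0. ]), 'ee_pos': array([ 223.8, -529.6,  214. ]), 'ee_rot': array([180. ,  -0. ,  22.9]), 'force': array([-0. ,  0.8,  0.6]), 'torque': array([ 0.,  0., -0.]), 'gripper_force': 0.0, 'gripper_width': 91.20449506860257}
```

View pics/scene0.png

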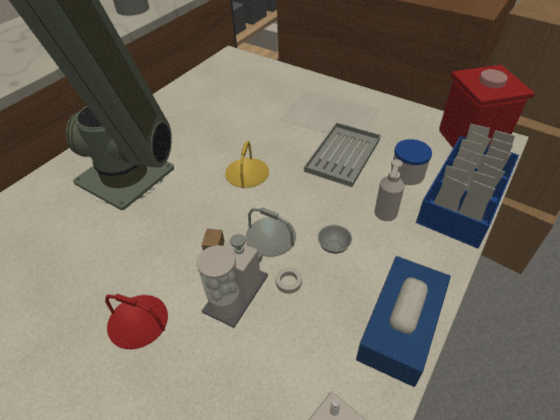

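View pics/top0.png

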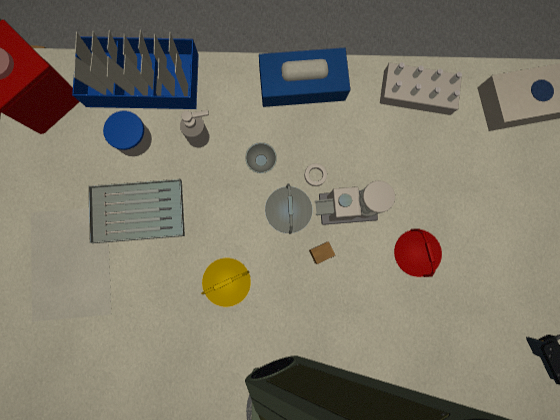

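The scene view shows the steel dish at (271,235), the dispenser's plunger at (240,240), the red look-alike at (137,318) and the yellow one at (247,170). From the top, the steel dish is at (290,209), red at (418,253), yellow at (226,282), and the plunger at (346,201). The uncoloured steel dish at the chute's end fits; next comes an enlarged crop to confirm it, plus handle and plunger measurements from depth.

```bash
python3 - <<'E'
from h import *
np.set_printoptions(precision=1,suppress=True)
im,d=optics.grab_frame('top');ims,ds=optics.grab_frame('scene')
A=cv2.resize(im[165:245,255:410],None,fx=5,fy=5,interpolation=cv2.INTER_CUBIC);save(A,'crop.png')
for c,dd in(('top',d),('scene',ds)):
    v,u=np.nonzero(dd>0); o,_=ray(c,(0,0))
    P=np.array([at_d(c,(a,b),dd[b,a]) for a,b in zip(u,v)])
    def rep(n,cx,cy,r,z0,z1):
        m=(np.hypot(P[:,0]-cx,P[:,1]-cy)<r)&(P[:,2]>z0)&(P[:,2]<z1);Q=P[m]
        if len(Q)<4: print(c,n,len(Q));return
        (x,y),(w,h),a=cv2.minAreaRect(Q[:,:2].astype(np.float32))
        e=np.linalg.svd(Q[:,:2]-Q[:,:2].mean(0),full_matrices=False)[2][0]
        print(c,n,len(Q),'mean',Q.mean(0),'med',np.median(Q,0),'rect',np.round([x,y,w,h,a],1),'axis',np.degrees(np.arctan2(e[1],e[0])),'zmax',Q[:,2].max())
    rep('handle',500,10,45,106,130)
    rep('arch',500,10,60,60,130)
    rep('plunger',512,-108,30,147,165)
    rep('housing',512,-118,70,112,130)
    rep('jar',520,-185,60,165,190)
    rep('rim',500,10,75,26,40)
for n in('plunger_top','dish_handle','dish'):
    for r in optics.place_of('top',n)[:3]: print(n,r)
E
```

```text
Traceback (most recent call last):
  File "h.py", line 10, in at_d
    o,d=ray(cam,px); return o+d*dep
        ~~~^^^^^^^^
  File "h.py", line 5, in ray
    c=optics.camera_info(cam);K=np.array(c['camera_matrix']);R=np.array(c['R']);t=np.array(c['t']).ravel()
ValueError: time passes only in moves, steps and waits
```

View pics/crop.png

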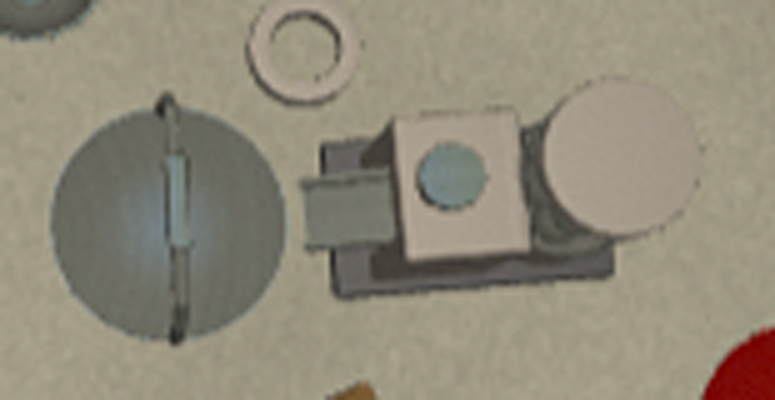

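The crop confirms it: a plain steel dish at crop (168,223) sits at the chute's end at (305,213), with its arch across the chute and the flat bar at (177,200). The plunger is at (452,176). The script failed because it called camera_info once per pixel, so I'll cache the calibration and vectorise.

```bash
cat > h.py <<'E'
import numpy as np, cv2
from workcell import env, optics
np.set_printoptions(precision=1,suppress=True)
C={c:optics.camera_info(c) for c in('scene','top')}
def save(im,n): cv2.imwrite('pics/'+n,im[:,:,::-1])
def ray(cam,px):
    c=C[cam];K=np.array(c['camera_matrix']);R=np.array(c['R']);t=np.array(c['t']).ravel()
    px=np.atleast_2d(px); d=np.c_[px,np.ones(len(px))]@np.linalg.inv(K).T@R
    return -R.T@t, d
def at_z(cam,px,z):
    o,d=ray(cam,px); return o+d*((z-o[2])/d[:,2:])
def cloud(cam,dep):
    v,u=np.nonzero(dep>0); o,d=ray(cam,np.c_[u,v]); return o+d*dep[v,u][:,None]
def rep(P,n,cx,cy,r,z0,z1):
    Q=P[(np.hypot(P[:,0]-cx,P[:,1]-cy)<r)&(P[:,2]>z0)&(P[:,2]<z1)]
    if len(Q)<4: print(n,len(Q)); return
    (x,y),(w,h),a=cv2.minAreaRect(Q[:,:2].astype(np.float32))
    e=np.linalg.svd(Q[:,:2]-Q[:,:2].mean(0),full_matrices=False)[2][0]
    print(n,len(Q),'mean',Q.mean(0),'rect',np.round([x,y,w,h,a],1),'axis',round(np.degrees(np.arctan2(e[1],e[0])),1),'zmax',Q[:,2].max())
E
python3 - <<'E'
from h import *
for c in('top','scene'):
    im,d=optics.grab_frame(c); P=cloud(c,d); print(c)
    rep(P,'handle',500,10,45,106,130)
    rep(P,'arch',500,10,60,60,130)
    rep(P,'plunger',512,-108,30,147,165)
    rep(P,'housing',512,-118,70,112,130)
    rep(P,'jar',520,-185,60,165,190)
    rep(P,'rim',500,10,75,26,40)
E
```

```text
top
handle 132 mean [499.6  15.2 116.2] rect [500.3  15.4  85.3   9.6   1.4] axis -175.5 zmax 122.882086303704
arch 169 mean [497.6  15.1 111.4] rect [500.1  15.3 117.3   9.6   2.2] axis -175.9 zmax 122.882086303704
plunger 148 mean [ 511.8 -109.1  155.7] rect [ 511.9 -109.5   30.    30.1   62. ] axis -175.7 zmax 160.41556158007916
housing 636 mean [ 511.1 -122.6  120.6] rect [ 514.3 -134.    70.2   89.7    5.5] axis -157.3 zmax 129.25394121450233
jar 818 mean [ 518.7 -182.4  175.7] rect [ 519.7 -182.8   72.2   72.6    0.2] axis -52.8 zmax 181.58997758188661
rim 669 mean [504.2  11.   30.7] rect [505.6  13.2 121.2 129.   43.8] axis -87.6 zmax 39.94309439911103
scene
handle 167 mean [503.7  15.  114.5] rect [499.7  16.1  88.   13.6   3.9] axis 4.4 zmax 121.86406329721433
arch 242 mean [502.6  15.  106.9] rect [501.5  16.4 115.8  13.6   2.7] axis 4.1 zmax 121.86406329721433
plunger 165 mean [ 513.4 -110.1  154.8] rect [ 512.4 -109.2   28.8   30.7   35.4] axis -49.0 zmax 158.09968984547186
housing 502 mean [ 528.3 -118.2  120.3] rect [ 514.9 -133.3   70.    90.3    5.2] axis -46.1 zmax 129.91365497380775
jar 1011 mean [ 521.4 -184.5  174.9] rect [ 519.6 -182.8   72.2   72.6   62.4] axis -41.7 zmax 179.05488487963203
rim 455 mean [494.9  17.   30.2] rect [501.8  16.8 121.6 123.9  58.9] axis -15.8 zmax 39.67710978472496
```

Plunger at (512, -109.5), bar centre at (500, 15.5), bar axis about 4°, chute direction about 95°. I'll move above the plunger, closing the fingers on the way.

Emit:
send_rows([
  [[0,0,-0.0175,0.12,0.175,0.01,1],[0,0,-0.0175,0.12,0.175,0.01,1],[0,0,-0.0175,0.12,0.175,0.01,1],[0,0,-0.0175,0.12,0.175,0.01,1],[0,0,-0.0175,0.12,0.175,0.01,1],[0,0,-0.0175,0.12,0.175,0.01,1],[0,0,-0.0175,0.12,0.175,0.01,1],[0,0,-0.0175,0.12,0.175,0.01,1],[0,0,-0.0175,0.12,0.175,0.01,1],[0,0,-0.0175,0.12,0.175,0.01,1],[0,0,-0.0175,0.12,0.175,0.01,1],[0,0,-0.0175,0.12,0.175,0.01,1]],
], grip_force=20)

```text
time_s: 1.9
ee_pos: [512.6, -108.1, 238.3]
ee_rot: [180.0, -0.0, 4.0]
force: [0.7, -1.0, -0.3]
gripper_width: 0.5
gripper_force: 0.0
```

Emit:
send_rows([
  [[0,0,0,0,0,0,1],[0,0,0,0,0,0,1],[0,0,0,0,0,0,1],[0,0,0,0,0,0,1]],
])

```text
time_s: 2.3
ee_pos: [511.1, -110.8, 238.0]
ee_rot: [180.0, 0.0, 3.9]
force: [-0.5, -0.4, -0.0]
gripper_width: 0.5
gripper_force: 0.0
```

Emit:
send_rows([
  [[0,0,0,0,0,-0.065,1],[0,0,0,0,0,-0.065,1],[0,0,0,0,0,-0.065,1],[0,0,0,0,0,-0.065,1],[0,0,0,0,0,-0.065,1],[0,0,0,0,0,-0.065,1],[0,0,0,0,0,-0.015,1],[0,0,0,0,0,-0.015,1],[0,0,0,0,0,-0.015,1],[0,0,0,0,0,-0.015,1],[0,0,0,0,0,-0.015,1],[0,0,0,0,0,-0.015,1]],
])

```text
time_s: 3.5
ee_pos: [511.9, -110.2, 142.4]
ee_rot: [179.9, -0.0, 4.0]
force: [-3.5, -2.2, 5.4]
gripper_width: 0.4
gripper_force: 2.9
```

Emit:
send_rows([
  [[0,0,0,0,0,-0.01,1],[0,0,0,0,0,-0.01,1],[0,0,0,0,0,0,1]],
])

```text
time_s: 3.8
ee_pos: [511.9, -110.2, 138.4]
ee_rot: [179.9, -0.0, 4.0]
force: [-3.0, -1.4, 8.0]
gripper_width: 0.6
gripper_force: 3.4
```

Emit:
send_rows([
  [[0,0,0,0,0,-0.01,1],[0,0,0,0,0,-0.005,1],[0,0,0,0,0,0,1]],
])

```text
time_s: 4.1
ee_pos: [511.9, -110.2, 135.6]
ee_rot: [179.9, -0.0, 4.0]
force: [-3.1, -2.2, 8.3]
gripper_width: 0.3
gripper_force: 3.7
```

Emit:
send_rows([
  [[0,0,0,0,0,-0.005,1],[0,0,0,0,0,0,1]],
])

```text
time_s: 4.3
ee_pos: [511.9, -110.2, 135.2]
ee_rot: [179.9, -0.0, 4.0]
force: [-4.8, -1.1, 9.9]
gripper_width: 0.4
gripper_force: 5.2
```

Emit:
send_rows([
  [[0,0,0,0,0,-0.005,1],[0,0,0,0,0,0,1]],
])

```text
time_s: 4.5
ee_pos: [511.9, -110.2, 135.2]
ee_rot: [179.9, -0.1, 4.0]
force: [-6.5, -1.9, 17.0]
gripper_width: 0.8
gripper_force: 8.0
```

Emit:
send_rows([
  [[0,0,0,0,0,0,1],[0,0,0,0,0,0,1],[0,0,0,0,0,0,1],[0,0,0,0,0,0,1],[0,0,0,0,0,0,1],[0,0,0,0,0,0,1],[0,0,0,0,0,0,1],[0,0,0,0,0,0,1],[0,0,0,0,0,0,1],[0,0,0,0,0,0,1]],
])

```text
time_s: 5.5
ee_pos: [512.0, -110.2, 135.2]
ee_rot: [179.9, -0.1, 4.0]
force: [-6.0, -1.3, 15.5]
gripper_width: 0.4
gripper_force: 7.9
```

It reached the stop: the force rose to 17 N with no more travel, and I held it for 1 s. Now I'll rise and check the sweet.

Emit:
send_rows([
  [[0,0,0,0,0,0.03,1],[0,0,0,0,0,0.05,1],[0,0,0,0,0,0.06,1],[0,0,0,0,0,0.06,1],[0,0,0,0,0,0.06,1],[0,0,0,0,0,0.06,1],[0,0,0,0,0,0.06,1],[0,0,0,0,0,0.06,1],[0,0,0,0,0,0.06,1],[0,0,0,0,0,0,1],[0,0,0,0,0,0,1],[0,0,0,0,0,0,1]],
])

```text
time_s: 6.7
ee_pos: [511.4, -109.6, 232.3]
ee_rot: [-180.0, 0.1, 4.0]
force: [0.7, 0.1, -1.1]
gripper_width: 0.4
gripper_force: 0.0
```

Emit:
send_rows([
  [[0,0,0,0,0,0,1],[0,0,0,0,0,0,1],[0,0,0,0,0,0,1],[0,0,0,0,0,0,1],[0,0,0,0,0,0,1],[0,0,0,0,0,0,1],[0,0,0,0,0,0,1],[0,0,0,0,0,0,1],[0,0,0,0,0,0,1],[0,0,0,0,0,0,1]],
])

```text
time_s: 7.7
ee_pos: [511.8, -109.6, 233.0]
ee_rot: [180.0, -0.0, 4.0]
force: [-0.2, 0.3, 0.1]
gripper_width: 0.6
gripper_force: 0.0
```

```bash
python3 - <<'E'
from h import *
fr={}
for c in('top','scene'):
    im,d=optics.grab_frame(c); P=cloud(c,d); print(c); fr[c]=im
    rep(P,'handle',500,15,45,108,130)
    rep(P,'arch',500,15,60,60,130)
    for r in optics.place_of(c,'ball_center')[:3]: print(r,at_z(c,r['at'],21))
A=cv2.resize(fr['scene'][190:270,215:315],None,fx=5,fy=5,interpolation=cv2.INTER_CUBIC)
B=cv2.resize(fr['top'][165:245,250:300],None,fx=5,fy=5,interpolation=cv2.INTER_CUBIC)
save(np.hstack([A,B]),'ball.png'); print(env.state()['ee_pos'])
E
```

```text
top
handle 126 mean [502.   15.4 116.7] rect [501.2  15.4  87.5   9.9   1.1] axis -175.8 zmax 123.61165653514342
arch 170 mean [497.8  15.1 111.6] rect [500.2  15.3 117.5  10.    2. ] axis -175.9 zmax 123.61165653514342
{'at': [287.6, 210.4], 'conf': 0.58} [[500.5  16.5  21. ]]
{'at': [289.0, 210.1], 'conf': 0.43} [[501.4  12.8  21. ]]
scene
handle 150 mean [505.   15.1 115.5] rect [503.6  16.1  79.5  11.1   4.8] axis 4.3 zmax 122.03289744911001
arch 250 mean [503.9  15.1 106.6] rect [501.6  16.  116.4  11.1   4.8] axis 4.3 zmax 122.03289744911001
{'at': [271.2, 236.2], 'conf': 0.44} [[500.3  22.8  21. ]]
[ 511.8 -109.6  233. ]
```

View pics/ball.png

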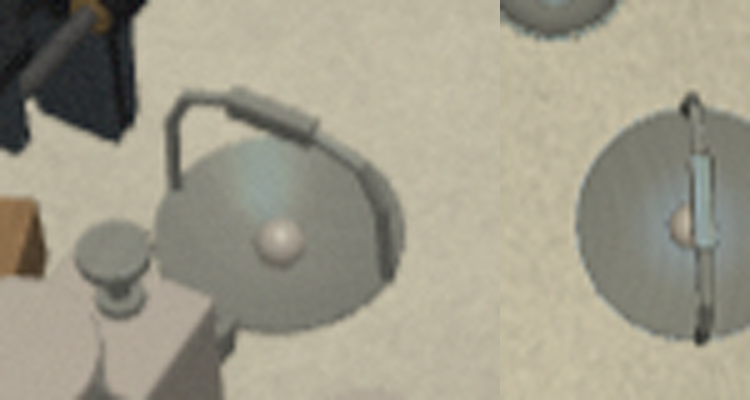

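The sweet (scene crop (280,243), top crop (685,226)) lies in the middle of the dish and the plunger is back up. The handle is at (501, 15.5), yaw 4°. Moving above it and opening halfway.

Emit:
send_rows([
  [[0,0,0,-0.0055,0.0625,0,0],[0,0,0,-0.0055,0.0625,0,0],[0,0,0,-0.0055,0.0625,0,0],[0,0,0,-0.0055,0.0625,0,0],[0,0,0,-0.0055,0.0625,0,0],[0,0,0,-0.0055,0.0625,0,0],[0,0,0,-0.0055,0.0625,0,0],[0,0,0,-0.0055,0.0625,0,0],[0,0,0,-0.0055,0.0625,0,0],[0,0,0,-0.0055,0.0625,0,0],[0,0,0,0,0,0,0],[0,0,0,0,0,0,0]],
])

```text
time_s: 9.1
ee_pos: [500.8, 15.5, 233.0]
ee_rot: [180.0, -0.0, 4.1]
force: [-0.3, -0.0, 0.3]
gripper_width: 45.4
gripper_force: 0.0
```

Emit:
send_rows([
  [[0,0,0,0,0,-0.07,0],[0,0,0,0,0,-0.07,0],[0,0,0,0,0,-0.07,0],[0,0,0,0,0,-0.07,0],[0,0,0,0,0,-0.07,0],[0,0,0,0,0,-0.05,0],[0,0,0,0,0,0,0],[0,0,0,0,0,0,0]],
])

```text
time_s: 9.9
ee_pos: [501.1, 15.1, 153.2]
ee_rot: [180.0, -0.0, 4.0]
force: [0.5, -0.8, 0.1]
gripper_width: 45.6
gripper_force: 0.0
```

Emit:
send_rows([
  [[0,0,0,0,0,-0.05,0],[0,0,0,0,0,-0.05,0],[0,0,0,0,0,-0.05,0],[0,0,0,0,0,-0.05,0],[0,0,0,0,0,-0.05,0],[0,0,0,0,0,-0.05,0],[0,0,0,0,0,0,0],[0,0,0,0,0,0,0],[0,0,0,0,0,0,0.5]],
], grip_force=10)

```text
time_s: 10.8
ee_pos: [501.3, 15.3, 93.4]
ee_rot: [180.0, -0.1, 4.0]
force: [0.3, -0.2, 0.0]
gripper_width: 40.0
gripper_force: 0.0
```

Emit:
send_rows([
  [[0,0,0,0,0,0,0.6],[0,0,0,0,0,0,0.65],[0,0,0,0,0,0,0.7],[0,0,0,0,0,0,0.74],[0,0,0,0,0,0,0.78],[0,0,0,0,0,0,0.82],[0,0,0,0,0,0,0.9],[0,0,0,0,0,0,1],[0,0,0,0,0,0,1],[0,0,0,0,0,0,1]],
])

```text
time_s: 11.8
ee_pos: [500.8, 15.3, 93.0]
ee_rot: [180.0, 0.0, 4.0]
force: [-0.0, 0.6, 0.3]
gripper_width: 10.3
gripper_force: 10.0
```

Emit:
send_rows([
  [[0,0,0,0,0,0,1],[0,0,0,0,0,0,1],[0,0,0,0,0,0,1],[0,0,0,0,0,0,1]],
], grip_force=35)

```text
time_s: 12.2
ee_pos: [500.8, 15.4, 93.0]
ee_rot: [180.0, 0.0, 4.0]
force: [0.3, 1.5, 0.8]
gripper_width: 9.8
gripper_force: 35.0
```

Gripped at 9.8 mm. Lifting gently.

Emit:
send_rows([
  [[0,0,0,0,0,0.005,1],[0,0,0,0,0,0.015,1],[0,0,0,0,0,0.03,1],[0,0,0,0,0,0.045,1],[0,0,0,0,0,0.05,1],[0,0,0,0,0,0.05,1],[0,0,0,0,0,0.05,1],[0,0,0,0,0,0.05,1],[0,0,0,0,0,0.05,1],[0,0,0,0,0,0.05,1],[0,0,0,0,0,0.05,1],[0,0,0,0,0,0.05,1]],
])

```text
time_s: 13.4
ee_pos: [500.8, 15.3, 192.8]
ee_rot: [180.0, 0.0, 4.0]
force: [-0.2, -0.0, -1.3]
gripper_width: 9.4
gripper_force: 35.0
```

Emit:
send_rows([
  [[0,0,0,0,0,0.05,1],[0,0,0,0,0,0.05,1],[0,0,0,0,0,0.05,1],[0,0,0,0,0,0.04,1],[0,0,0,0,0,0.025,1],[0,0,0,0,0,0.015,1],[0,0,0,0,0,0.005,1],[0,0,0,0,0,0,1],[0,0,0,0,0,0,1],[0,0,0,0,0,0,1],[0,0,0,0,0,0,1],[0,0,0,0,0,0,1]],
])

```text
time_s: 14.6
ee_pos: [500.8, 15.3, 238.8]
ee_rot: [180.0, 0.0, 4.0]
force: [0.2, 0.1, -1.1]
gripper_width: 9.7
gripper_force: 35.0
```

```bash
python3 - <<'E'
from h import *
im,d=optics.grab_frame('scene'); P=cloud('scene',d)
rep(P,'rim',501,15,75,168,182)
for r in optics.place_of('scene','ball_center')[:3]: print(r,at_z('scene',r['at'],167))
save(cv2.resize(im[110:290,170:370],None,fx=3,fy=3),'lift.png'); print(env.state())
E
```

```text
rim 940 mean [494.8  18.7 174. ] rect [501.9  16.7 121.8 122.8  30. ] axis -54.3 zmax 181.72059499137413
{'at': [267.5, 194.8], 'conf': 0.39} [[499.9  20.  167. ]]
{'time_s': 14.7, 'qpos': array([ 0.4, 10.7, 96.5, -0. , 72.8, 86.4]), 'qvel': array([-0. , -0.1,  0.1, -0. , -0.1,  0. ]), 'effort': array([ -0. , -35. , -24.2,   0. ,  -0.1,   0. ]), 'ee_pos': array([500.8,  15.3, 238.9]), 'ee_rot': array([180.,   0.,   4.]), 'force': array([ 0.2, -0.1, -1.7]), 'torque': array([ 0. ,  0.1, -0. ]), 'gripper_force': 34.99937295913696, 'gripper_width': 9.656606285511238}
```

View pics/lift.png

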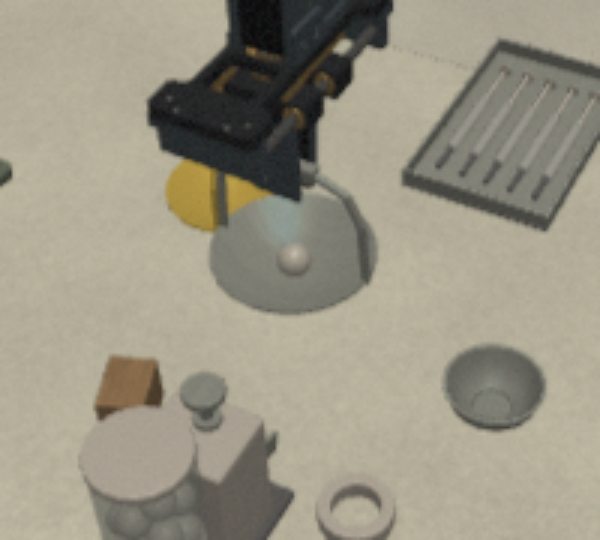

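The dish is up about 146 mm and level, with the sweet in the middle at crop (293,258). Now the quarter turn, +91°, taking joint 6 from 86° to about -5°.

Emit:
send_rows([
  [[0,0,0.007,0,0,0,1],[0,0,0.02,0,0,0,1],[0,0,0.035,0,0,0,1],[0,0,0.05,0,0,0,1],[0,0,0.05,0,0,0,1],[0,0,0.05,0,0,0,1],[0,0,0.05,0,0,0,1],[0,0,0.05,0,0,0,1],[0,0,0.05,0,0,0,1],[0,0,0.05,0,0,0,1],[0,0,0.05,0,0,0,1],[0,0,0.05,0,0,0,1]],
])

```text
time_s: 15.9
ee_pos: [500.8, 15.3, 239.0]
ee_rot: [180.0, -0.0, 50.3]
force: [-0.8, 0.4, -1.4]
gripper_width: 9.7
gripper_force: 35.0
```

Emit:
send_rows([
  [[0,0,0.05,0,0,0,1],[0,0,0.05,0,0,0,1],[0,0,0.05,0,0,0,1],[0,0,0.05,0,0,0,1],[0,0,0.05,0,0,0,1],[0,0,0.05,0,0,0,1],[0,0,0.05,0,0,0,1],[0,0,0.05,0,0,0,1],[0,0,0.05,0,0,0,1],[0,0,0.035,0,0,0,1],[0,0,0.015,0,0,0,1],[0,0,0.005,0,0,0,1]],
])

```text
time_s: 17.1
ee_pos: [500.8, 15.3, 239.0]
ee_rot: [180.0, 0.0, 95.5]
force: [-1.6, 0.0, -1.7]
gripper_width: 9.9
gripper_force: 35.0
```

Emit:
send_rows([
  [[0,0,0,0,0,0,1],[0,0,0,0,0,0,1],[0,0,0,0,0,0,1],[0,0,0,0,0,0,1],[0,0,0,0,0,0,1],[0,0,0,0,0,0,1],[0,0,0,0,0,0,1],[0,0,0,0,0,0,1],[0,0,0,0,0,0,1],[0,0,0,0,0,0,1]],
])

```text
time_s: 18.1
ee_pos: [500.8, 15.3, 239.0]
ee_rot: [180.0, 0.0, 95.5]
force: [0.5, -0.2, -0.7]
gripper_width: 9.5
gripper_force: 35.0
```

```bash
python3 - <<'E'
from h import *
im,d=optics.grab_frame('scene'); P=cloud('scene',d)
rep(P,'rim',501,15,75,168,182)
rep(P,'arch',501,15,62,190,250)
for r in optics.place_of('scene','ball_center')[:3]: print(r,at_z('scene',r['at'],167))
save(cv2.resize(im[110:290,170:370],None,fx=3,fy=3),'turn.png'); s=env.state(); print(s['ee_pos'],s['ee_rot'],s['force'],s['torque'],s['qvel'],s['gripper_width'])
E
```

```text
rim 948 mean [497.2  23.6 174.3] rect [499.3  17.8 120.4 123.8  32. ] axis -133.1 zmax 181.96629106428884
arch 166 mean [503.5   3.5 226. ] rect [502.7  16.1 120.9  26.   88.9] axis -84.9 zmax 249.9889637362155
{'at': [264.8, 193.5], 'conf': 0.52} [[492.6  20.2 167. ]]
[500.8  15.3 239. ] [180.   -0.   95.5] [ 0.6  0.2 -2.3] [ 0.  -0.1 -0. ] [-0.  -0.  -0.  -0.  -0.1 -0.1] 9.64888641291641
```

View pics/turn.png

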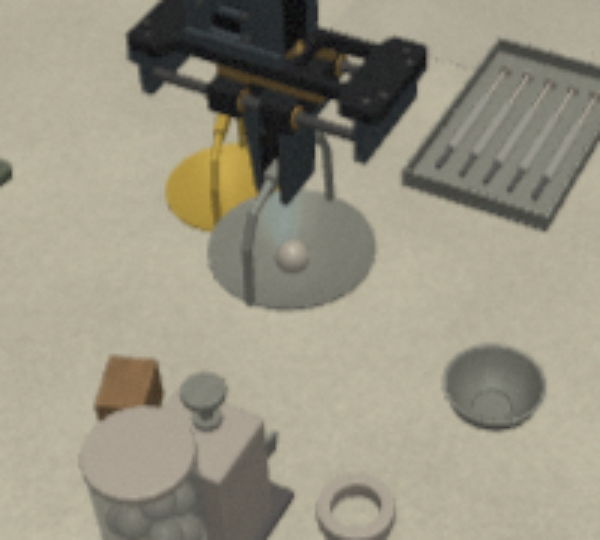

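The turn is done: the handle is at 95.1° against the chute's 95.4°, and the sweet is at crop (291,256) in the dish. One check of level before handing in.

```bash
python3 - <<'E'
from h import *
for c in('scene','top'):
    im,d=optics.grab_frame(c); P=cloud(c,d)
    r=np.hypot(P[:,0]-501,P[:,1]-15.5)
    for a,b in((22,40),(40,57)):
        Q=P[(r>a)&(r<b)&(P[:,2]>145)&(P[:,2]<190)]; rr=np.hypot(Q[:,0]-501,Q[:,1]-15.5)
        s=np.linalg.lstsq(np.c_[Q[:,:2]-[501,15.5],rr,np.ones(len(Q))],Q[:,2],rcond=None)[0]
        print(c,len(Q),'tilt x,y deg',np.degrees(s[:2]),'cone',np.degrees(np.arctan(s[2])))
E
```

```text
scene 416 tilt x,y deg [ 1.3 -2.5] cone 18.029131533508096
scene 716 tilt x,y deg [ 1.3 -2.6] cone 30.954216730950847
top 1 tilt x,y deg [-98.   68.5] cone 64.39500032083491
top 11 tilt x,y deg [ 62.8 -34.7] cone 62.16838395257196
```

```bash
python3 - <<'E'
from h import *
from scipy.optimize import least_squares
im,d=optics.grab_frame('scene'); P=cloud('scene',d)
Q=P[(abs(P[:,0]-420)<60)&(abs(P[:,1]+60)<120)&(abs(P[:,2])<8)]
s=np.linalg.lstsq(np.c_[Q[:,:2],np.ones(len(Q))],Q[:,2],rcond=None)[0];print('counter tilt',np.degrees(s[:2]),len(Q))
r=np.hypot(P[:,0]-501,P[:,1]-16); Q=P[(r>20)&(r<58)&(P[:,2]>145)&(P[:,2]<190)]
def f(p):
    u=Q[:,:2]-p[:2]; rr=np.hypot(*u.T)
    return p[2]+u@p[3:5]+p[5]*rr+p[6]*rr**2+p[7]*rr**3-Q[:,2]
o=least_squares(f,[501,16,150,0,0,.27,0,0],loss='soft_l1',x_scale=[1,1,1,.01,.01,.1,.01,1e-4])
cov=np.linalg.inv(o.jac.T@o.jac)*2*o.cost/len(Q)
print('c',o.x[:2],'tilt',np.degrees(o.x[3:5]),'sd',np.sqrt(np.diag(cov))[:2],np.degrees(np.sqrt(np.diag(cov))[3:5]),'rms',f(o.x).std(),len(Q))
E
```

```text
counter tilt [0. 0.] 1620
c [497.2  20.4] tilt [-1.4  0.7] sd [0.8 0.8] [0.5 0.6] rms 1.5494015313736405 1217
```

With the centre left free, the fit gives a tilt of about 1° or less, within its noise, and the sweet sits over the centre of the dish. Handing in.

```bash
python3 -c "
from workcell import env
print(env.job_done())"
```

```text
the job is handed in; nothing more can be done
None
```

The job is handed in: the plunger was pressed to its stop and one sweet rolled into the dish, which is now held still about 146 mm above the counter, quarter-turned in line with the chute, level as far as the camera could tell (tilt fit 1.5° or less, uncertain by about 0.5°), with the sweet in the middle.

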